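# Snap the washed spice jar back into the rack

### The job

Put the jar with the red cap back into the free middle bay of the sloping spice rack, cap up the slope like its neighbours, snapped into both spring clips and fully home, and let go of it. The glass is thin: snap in one end and then the other, never both clips at once, and do not bear down hard on it once it is home. Leave the other jars and everything else on the counter where they are.

Things in the scene. Friction and masses are not known exactly. Their poses are not given: they have to be found in the camera images.
- jar_red_center (a point): the jar to put away: smooth amber glass cylinder with a red screw cap, 40 mm in diameter, 150 mm long, about 170 g (varies). It starts lying in a groove of the drying mat, its axis 23 mm above the counter. The point is its centre, half-way along; x runs along its axis from foot to cap (y and z turn as it rolls)
- jar_red_cap (a point): middle of the flat top of the red cap (the last 22 mm of the jar), 75 mm from the jar's centre along its x
- bay: free middle bay of the rack. Origin: the jar's centre when fully home, 105 mm above the counter; x along the seated jar, up the 30 degree slope; z square off the slope, leaning to the robot's side. It has two spring clips; between them it is open to 28 mm below the origin. Jars like it fill the bays 90 mm to either side. A foot board stands across at x = -81 mm, up to z = +18 mm
- clip_foot (a point): on the bay's x axis at x = -40 mm: the clip at the jar's foot, two springy steel fingers 14 mm wide. Their slippery lips stand 14 mm above this point, 27 mm apart when empty, flaring out to 22 mm above; each spreads 6 to 7 mm as a jar passes. A jar laid in the lips of both clips stays there when let go (centre 30 mm out along z), sliding down until its foot rests on the foot board
- clip_cap (a point): on the bay's x axis at x = +40 mm: the like clip at the cap end. Pushed along -z just over it, a clip takes about 8 to 18 N to snap, then draws the jar onto its pad. With one end home and the other on the lips, the jar leans 21 degrees to the bay
- clips: the steel fingers of both clips together; origin and axes as the bay's. Passing one clip loads the glass with up to 36 N from the fingers' squeeze (with the other already home); forcing both at once takes about 24 N of push and squeezes it with 44 N or more; it cracks above 42 N
- pads: the two rubber pads under the jar, their tops 20 mm below the bay's origin; origin and axes as the bay's. The home jar lies on them with about 10 N from the clips; more than 45 N in all on the pads cracks the glass
- rack: spice rack standing firmly on the counter: bamboo side frames, two aluminium cross rails, three bays on a face sloping 30 degrees, 314 mm wide, 200 mm deep, 120 mm high at the back. The outer bays hold a black- and a white-capped jar, caps up the slope. Origin on the counter under the bay's; x points level from the low front to the high back
- mat: grey ribbed drying mat, fixed, 200 mm (x, along its grooves) by 262 mm (y), 3 mm thick, with ribs 6 mm high and 5 mm wide every 35.5 mm; jars lie between two ribs at y = -71, 0 and +71 mm, caps towards +x. Origin at the centre of its underside
- jar_green_center (a point): bystander: the same jar with a green cap, beside it on the mat.
- jar_yellow_center (a point): bystander: the same jar with a yellow cap, on the mat.
- mill: bystander: dark wooden pepper mill, 58 mm in diameter, 182 mm tall, upright; origin at the centre of its foot.
- oil: bystander: green glass oil bottle, 64 mm in diameter, 235 mm tall; origin at the centre of its foot.
- mug: bystander: blue mug, 80 mm in diameter, 92 mm tall, its ear on its +y side; origin at the centre of its foot.
- saltbox: bystander: round wooden salt box with lid, 98 mm in diameter, 70 mm tall; origin at the centre of its foot.

How it is judged:
By the outcome, as a careful person would: the job done as asked, in the order asked, and still so for the second after the job is handed in, with the robot touching nothing.
It also fails if it takes over 59 s, if anything falls off the work surface, if the arm or the gripper's body presses on something with over 40 N, if the wrist force passes 120 N, or if a joint passes its speed limit or range.

### The arm

A 7-joint arm with a two-finger parallel gripper is mounted at the origin on the work surface. World frame = base frame: x ahead of the robot, y to its left, z up, the work surface at z = 0. Lengths are in m, angles in rad, forces in N, time in s.
With the tool pointing down it reaches from about 0.35 to 0.9 m from the base axis. Payload 8.1 kg.
Tool frame: the origin (TCP) lies midway between the tips of the shut fingers; the grasp point (between the pads) lies arm.tcp_to_grasp behind it (arm.tcp_to_grasp is the distance from the TCP to the grasp point, in m); z points along the fingers, y is the line along which they close (so a half turn about z gives the same grasp; the last joint's range is limited). The gripper opens to 92 mm and grips with 3 to 60 N. Pads are 19 mm wide; open, the fingers measure 130 mm over their backs; the gripper's body (75 mm by 190 mm) begins 47 mm behind the grasp point.
Start: joints at [0.998, 0.434, 0.025, 1.573, -0.012, 1.134, -0.075], TCP at [0.283, -0.557, 0.227] pointing down, gripper open.
Joint ranges: [-2.62, 2.62], [-0.44, 2.09], [-1.27, 1.32], [0.08, 2.57], [-1.32, 4.46], [0.12, 2], [-2.74, 2.74]. Speed limits (rad/s): [2.22, 2.22, 3.01, 3.01, 3.14, 3.14, 3.14].

### API

Orientations are given as a rotation vector (axis times angle).
In Python, from cell import observe, get_image, arm gives the robot as it stands. The module is installed in compiled form; this text tells all that it offers.
- The arm moves only by the tool drive_tool, never from a script. Its argument "steps" is a list of rows, each a list of 5 numbers: the closure, from 0 (fully open) to 1 (shut), then the shift along the world's x, y, z in mm, then the turn about the world's z in rad. In form: [[hand, x, y, z, roll], ...]. A call has 1 to 20 rows; each row shifts and turns the commanded pose from where the row before left it; what a row does not reach is not made up. A row lasts 1/12 s, in which the tool goes at most 41.7 mm and 7.16 degrees, less where a joint would pass 70% of its speed; a pose out of reach is approached as far as the arm can. A call with a gripper value outside its range is refused whole. The fingers move at their own pace and stop on an object; "grip_force" is the grip in N (left out, the last holds). Time passes only in rows, so rows that do not move let the fingers close. It gives the time, the measured TCP pose, the force, the opening and the grip force at its end, in the units of the state.
- observe(): the state, without advancing time (a new reading comes with each control period).
- get_image(name): name is "scene" or "side" or "wrist"; returns a dict with "image" (480x640x3 uint8, red, green, blue), "vfov" (degrees; the focal length in pixels is half the picture's height over the tangent of half this angle, whatever the lens; pixels are square), "cx", "cy" (the principal point, pixels), "k1" (the pictures are not rectified: a ray, as slopes to the right and down, at radius r is drawn at 1 + k1 r^2 times it, then the intrinsics apply), "xyz" and "attitude" of the camera in the world. Camera axes: x right, y down, z forward; pixel columns grow to the right and rows downward; lengths in m; the calibration is good to about 2 mm. A picture is of the moment at which its call begins. There is no depth.
- arm.sign_off(): hands the job in; it is judged then, once.
The state is a dict: "clock": time; "joints": joint angles; "dq": joint speeds; "joint_efforts": joint torques, N m; "position": TCP position; "ee_rot": TCP orientation; "force": force on the tool from outside, world axes, zero at the start; "ft_torque": the same for the moment, N m; "width": opening from 0.0 (shut) to 1.0 (fully open); "gripper_force": force on a finger pad.
Only numpy, scipy, OpenCV 4.12 (cv2) and the standard library are available. Lean on these libraries where they do the work, as an engineer would, in place of code of your own. Each camera call takes 0.05 s, during which the arm holds its last target. There are 200 camera calls.

## Working session

There is one attempt and no reset: what is moved stays moved. The work goes in short steps, Python scripts to look and compute and a tool call to move; the robot and the scene stay as the last step left them, time stands still between calls to the robot, and variables do not carry over. Pictures are saved under pics/ and viewed, at most 10 in all, crops included, and the job is handed in when it is done.

Besides the shell and the picture viewer there is one more tool, called after "Emit:" as a command line: name --pt "numbers of a row" for each row, then --argument value for the rest. drive_tool: Moves the arm, as the interface text tells. Its arguments: {"type":"object","properties":{"steps":{"type":"array"},"grip_force":{"type":"number"}},"required":["steps"]}

```bash
mkdir -p pics; cat > h.py <<'E'
import numpy as np, cv2
from scipy.spatial.transform import Rotation as R
from cell import observe,get_image,arm
def att(a):
    a=np.array(a,float)
    return a if a.shape==(3,3) else R.from_rotvec(a).as_matrix()
def snap(n,f):
    d=get_image(n); cv2.imwrite('pics/'+f,d['image'][:,:,::-1]); 
    import pickle; pickle.dump(d,open('pics/'+f+'.pkl','wb')); return d
def load(f):
    import pickle; return pickle.load(open('pics/'+f+'.pkl','rb'))
def ray(d,u,v):
    f=240/np.tan(np.radians(d['vfov'])/2); k=d['k1']
    p=np.array([(u-d['cx'])/f,(v-d['cy'])/f]); q=p.copy()
    for _ in range(30): q=p/(1+k*(q@q))
    r=att(d['attitude'])@np.array([q[0],q[1],1]); return np.array(d['xyz']),r
def onz(d,u,v,z):
    o,r=ray(d,u,v); return o+r*(z-o[2])/r[2]
def proj(d,P):
    f=240/np.tan(np.radians(d['vfov'])/2)
    c=att(d['attitude']).T@(np.array(P)-np.array(d['xyz'])); s=c[:2]/c[2]; s=s*(1+d['k1']*(s@s))
    return s*f+[d['cx'],d['cy']]
E
python3 - <<'E'
from h import *
for n in ['scene','side','wrist']:
    d=snap(n,n+'0.png'); print(n,d['vfov'],d['cx'],d['cy'],d['k1'],d['xyz'],d['attitude'])
print(observe(),arm.tcp_to_grasp,[x for x in dir(arm) if x[0]!='_'])
E
```

```text
scene 51.504275766990375 313.7494890318906 240.88024110990935 -0.11460421220177343 [1.1101499  0.13919818 0.69036198] [-1.55960673 -2.05706486  0.78135262]
side 46.4641307673593 316.0204705576719 234.92136161721356 0.05990802162643881 [ 0.41837045 -0.58431228  0.80834717] [-2.40915616  0.31606229 -0.1269983 ]
wrist 59.16055959370372 316.7856801803875 233.45537251488759 -0.026287097349579343 [ 0.34321862 -0.52650819  0.38376837] [ 2.48654479 -1.5233626  -0.19892651]
{'clock': 0.15, 'joints': array([ 0.99838536,  0.43507592,  0.02493108,  1.57386597, -0.01159295,
        1.13400774, -0.07510276]), 'dq': array([ 0.0002922 , -0.00232683, -0.00102124, -0.0017007 , -0.00053319,
        0.0015181 ,  0.00021568]), 'joint_efforts': array([ 2.39743429e-03, -6.68258357e+01,  9.86124203e-01, -3.14690888e+01,
       -6.04682229e-02,  3.94552283e-02,  1.88363765e-04]), 'position': array([ 0.28275344, -0.55695218,  0.22612524]), 'ee_rot': array([-3.05420330e+00, -7.30896398e-01,  5.93406056e-04]), 'force': array([-1.15411016,  0.60171877,  0.01422319]), 'ft_torque': array([-0.03958023, -0.00640114,  0.05730269]), 'gripper_force': 0.0, 'width': 1.0032327213706151} 0.0188 ['PlanningError', 'sign_off', 'tcp_to_grasp']
```

View pics/scene0.png

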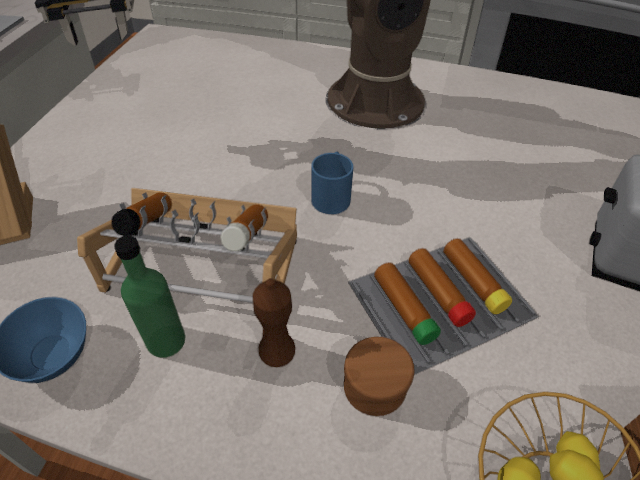

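View pics/side0.png

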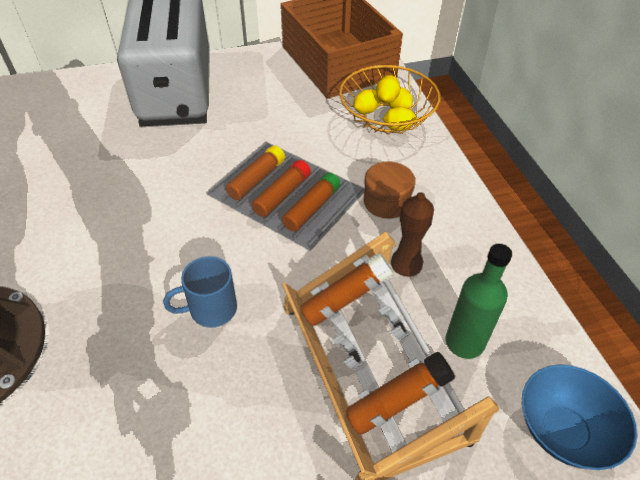

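The scene view shows the mat at about (440,300), with the red cap at (462,313). The rack is at about (190,240), with a black cap at (125,222) and a white cap at (233,235). The side view agrees: red cap (300,168), white cap (380,268), black cap (438,368). I'll enlarge both views to measure.

```bash
python3 - <<'E'
from h import *
a=load('scene0.png')['image'];b=load('side0.png')['image']
def crop(im,x,y,w,h,s):
    c=cv2.resize(im[y:y+h,x:x+w,::-1],None,fx=s,fy=s,interpolation=cv2.INTER_CUBIC)
    for k in range(0,w,20):
        cv2.putText(c,str(x+k),(k*s,8),0,.3,(255,255,255),1); cv2.line(c,(k*s,9),(k*s,13),(255,255,255),1)
    for k in range(20,h,20):
        cv2.putText(c,str(y+k),(0,k*s+3),0,.3,(255,255,255),1)
    return c
A=crop(a,75,170,230,150,3);B=crop(b,280,230,225,200,3)
cv2.imwrite('pics/c1.png',A);cv2.imwrite('pics/c2.png',B)
for n in['scene0.png','side0.png']:
    d=load(n);hsv=cv2.cvtColor(d['image'],cv2.COLOR_RGB2HSV)
    h,s,v=cv2.split(hsv)
    for nm,lo,hi in[('red',174,3),('green',45,85),('yellow',24,32)]:
        m=((h>=lo)|(h<=hi)) if lo>hi else (h>=lo)&(h<=hi)
        m=(m&(s>170)&(v>60)).astype(np.uint8)
        nn,_,st,ce=cv2.connectedComponentsWithStats(m)
        print(n,nm,[(st[i].tolist(),ce[i].round(1).tolist()) for i in range(1,nn) if st[i,4]>80])
E
```

```text
scene0.png red [([448, 301, 27, 26, 464], [461.5, 313.6])]
scene0.png green []
scene0.png yellow [([486, 290, 26, 24, 365], [498.7, 301.9]), ([550, 432, 53, 48, 1839], [575.2, 458.5]), ([498, 457, 42, 23, 737], [519.4, 469.9])]
side0.png red [([291, 160, 19, 20, 167], [302.3, 167.6])]
side0.png green []
side0.png yellow [([354, 75, 63, 48, 1698], [386.9, 100.4]), ([266, 146, 19, 20, 169], [276.9, 153.2])]
```

View pics/c1.png

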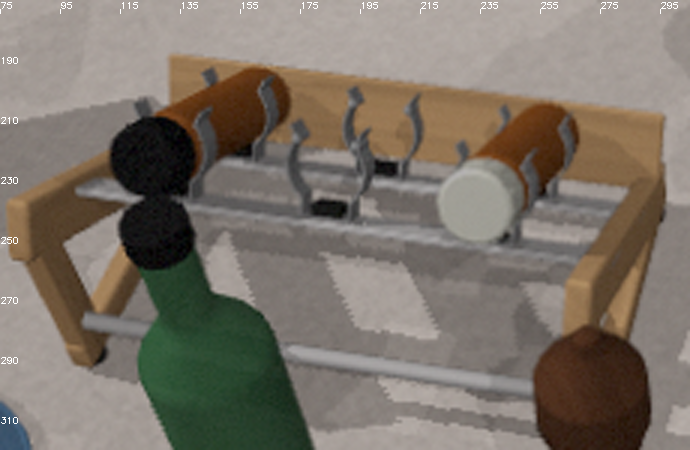

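View pics/c2.png

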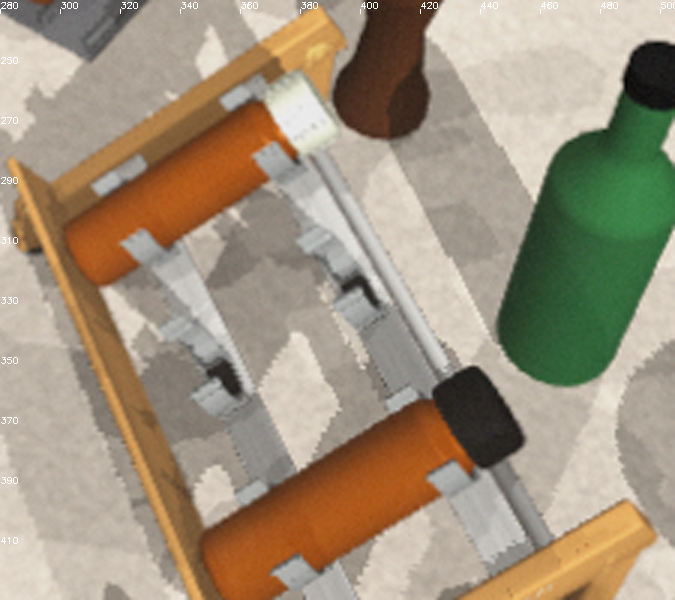

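```bash
cat > fit.py <<'E'
from h import *
from scipy.optimize import least_squares, minimize
S=load('scene0.png');D=load('side0.png')
for sg in(1,-1):
    obs=[(S,(75,90*sg,0),(235,238)),(S,(75,-90*sg,0),(125.7,222.7)),(D,(75,90*sg,0),(388,268)),(D,(75,-90*sg,0),(445.7,371.7)),
     (S,(40,0,-20),(184.3,239.3)),(S,(-40,0,-20),(204.3,226)),(D,(40,0,-20),(400.7,327.3)),(D,(-40,0,-20),(355.3,356.7))]
    def T(p,q):
        x,y,yaw=p; return R.from_euler('z',yaw).apply(R.from_euler('y',-np.pi/6).apply(np.array(q)/1000))+[x,y,.105]
    f=lambda p:np.concatenate([proj(d,T(p,q))-o for d,q,o in obs])
    r=min((least_squares(f,[.5,-.3,y0],loss='soft_l1') for y0 in(-2,-.5,1,2.5)),key=lambda r:r.cost)
    print('rack',sg,r.x.round(4),r.cost,f(r.x).reshape(-1,2).round(1).tolist())
# red jar silhouette
t=np.linspace(0,2*np.pi,40)
def mask(d):
    h,s,v=cv2.split(cv2.cvtColor(d['image'],cv2.COLOR_RGB2HSV))
    return ((h<14)|(h>172))&(s>140)&(v>70)
def sil(d,p):
    c,s=np.cos(p[2]),np.sin(p[2]);P=[]
    for a in(-.075,.075):
        for k in t: P.append(proj(d,[p[0]+a*c-.02*np.cos(k)*s,p[1]+a*s+.02*np.cos(k)*c,.023+.02*np.sin(k)]))
    m=np.zeros((480,640),np.uint8);cv2.fillConvexPoly(m,cv2.convexHull((np.array(P)*16).astype(np.int32)),1,shift=4);return m>0
cap=onz(S,461.5,313.6,.023); cap2=onz(D,302.3,167.6,.023); print('cap',cap,cap2)
foot=onz(S,418,255,.035)
M={}
for n,d,seed in(('S',S,(438,285)),('D',D,(278,190))):
    nn,l=cv2.connectedComponents(mask(d).astype(np.uint8)); M[n]=l==l[seed[1],seed[0]]; print(n,M[n].sum())
def cost(p):
    return sum(1-(M[n]&sil(d,p)).sum()/(M[n]|sil(d,p)).sum() for n,d in(('S',S),('D',D)))
v=cap-foot;yaw=np.arctan2(v[1],v[0]); p0=[*( (cap+foot)/2)[:2],yaw]
r=minimize(cost,p0,method='Nelder-Mead',options=dict(initial_simplex=np.array([p0]+[np.add(p0,e) for e in([.01,0,0],[0,.01,0],[0,0,.1])])))
print('red',p0,r.x,r.fun)
# others
for nm,d,u,v,z in[('mill',S,276,352,0),('oil',S,164,342,0),('oil side',D,468,345,0),('mill side',D,407,265,0)]: print(nm,onz(d,u,v,z))
E
python3 fit.py
```

```text
rack 1 [ 0.6069 -0.2024  0.0856] 29.630980696136845 [[-4.3, 1.1], [-5.4, 0.0], [-0.2, -5.6], [0.3, -7.3], [-1.2, -2.8], [-3.0, -2.7], [-1.9, -0.4], [-2.2, -1.6]]
rack -1 [ 0.7001 -0.1878 -2.9064] 281.90026353124733 [[2.3, -21.9], [-0.7, -9.8], [-28.7, 5.0], [-13.7, -0.9], [-2.5, -0.3], [-26.9, 63.1], [1.4, -1.4], [81.0, -35.2]]
cap [0.61637623 0.25715314 0.023     ] [0.62164524 0.25998541 0.023     ]
S 295897
D 1310
red [np.float64(0.5691195131888178), np.float64(0.21413428119372951), np.float64(0.7384890124228521)] [0.56863579 0.21496991 0.72533423] 1.111401932005182
mill [ 0.75062181 -0.01483584  0.        ]
oil [ 0.78401242 -0.19216229  0.        ]
oil side [ 0.78398524 -0.19961744  0.        ]
mill side [ 0.74832535 -0.019755    0.        ]
```

```bash
sed -i "s/(388,268)/(387,262.8)/;s/(445.7,371.7)/(447,365.8)/;s/for sg in(1,-1)/for sg in(1,)/;s/(s>140)&(v>70)/(s>th)\&(v>50)/;s/def mask(d):/def mask(d,th=150):/" fit.py
python3 - <<'E'
from h import *
for n,pts in(('scene0.png',[(438,285),(425,262),(418,290),(452,300),(461,313)]),('side0.png',[(278,190),(302,168),(265,200)])):
    h=cv2.cvtColor(load(n)['image'],cv2.COLOR_RGB2HSV); print([h[v,u].tolist() for u,v in pts])
E
python3 fit.py|grep rack
```

```text
[[14, 164, 146], [14, 206, 126], [75, 8, 67], [13, 199, 122], [0, 197, 170]]
[[12, 214, 167], [2, 219, 227], [12, 205, 169]]
rack 1 [ 0.6073 -0.2026  0.1002] 19.03543399738677 [[-3.6, 0.7], [-5.4, 0.9], [0.0, -0.6], [-0.1, -2.3], [-1.1, -2.5], [-3.4, -2.6], [-1.8, -0.7], [-1.8, -1.4]]
```

View pics/wrist0.png

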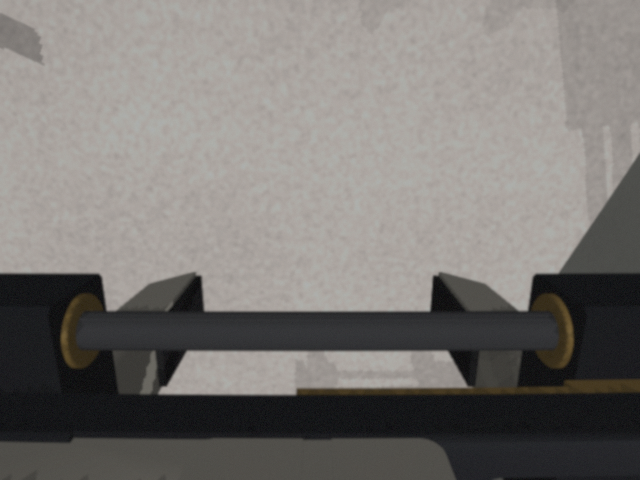

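The wrist view shows bare counter between the open fingers. I'll refine the red jar fit before moving.

```bash
sed -i 's/h<14/h<18/' fit.py; python3 fit.py|grep -E "red|^[SD] |cap"
python3 - <<'E'
from h import *
o=observe();M=att(o['ee_rot']);print(M.round(3).tolist())
d=load('wrist0.png');print((M.T@(np.array(d['xyz'])-o['position'])).round(4),(M.T@att(d['attitude'])).round(3).tolist())
E
```

```text
cap [0.61637623 0.25715314 0.023     ] [0.62164524 0.25998541 0.023     ]
S 1990
D 1301
red [np.float64(0.5691195131888178), np.float64(0.21413428119372951), np.float64(0.7384890124228521)] [0.56804684 0.21557442 0.70982125] 0.21241090837515264
[[0.892, 0.453, -0.001], [0.453, -0.892, 0.001], [-0.0, -0.001, -1.0]]
[ 0.0677  0.     -0.1577] [[0.002, -0.967, -0.255], [1.0, 0.001, 0.0], [0.0, -0.255, 0.967]]
```

Emit:
drive_tool --pt "0 14 38 2 0.012" --pt "0 14 38 2 0.012" --pt "0 14 38 2 0.012" --pt "0 14 38 2 0.012" --pt "0 14 38 2 0.012" --pt "0 14 38 2 0.012" --pt "0 14 38 2 0.012" --pt "0 14 38 2 0.012" --pt "0 14 38 2 0.012" --pt "0 14 38 2 0.012" --pt "0 14 38 2 0.012" --pt "0 14 38 2 0.012" --pt "0 14 38 2 0.012" --pt "0 14 38 2 0.012" --pt "0 14 38 2 0.012" --pt "0 14 38 2 0.012" --pt "0.42 14 38 0 0.012" --pt "0.42 14 38 0 0.012" --pt "0.42 14 38 0 0.012" --pt "0.42 14 38 -10 0.012"

```text
clock: 1.82
position: [0.5641, 0.2049, 0.2501]
ee_rot: [2.946, 1.092, 0.004]
force: [-0.1, -0.5, 0.3]
width: 0.759
gripper_force: 0.0
```

```bash
cat > wr.py <<'E'
from h import *
import sys
o=observe();M=att(o['ee_rot']);print(o['clock'],o['position'].round(4),'head',np.arctan2(M[1,0],M[0,0]).round(4),o['width'],o['force'].round(1),o['joints'].round(2))
d=snap('wrist',sys.argv[1])
E
python3 wr.py w1.png
```

```text
1.8167 [0.5641 0.2049 0.2501] head 0.7099 0.7591216214052487 [-0.1 -0.5  0.3] [-0.14  0.41 -0.43  1.58  0.18  1.19 -1.46]
```

View pics/w1.png

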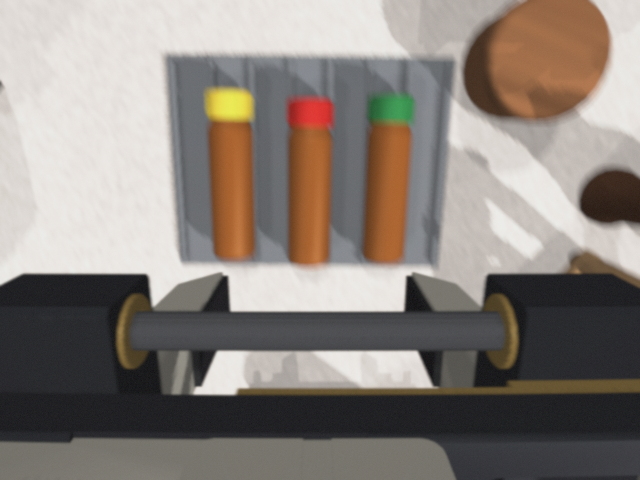

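The wrist view shows the red jar running from about (311,98) at the cap top to (309,262) at the foot, nearly aligned with the tool. Its neighbours are clear on both sides.

```bash
python3 - <<'E'
from h import *
d=load('w1.png')
h,s,v=cv2.split(cv2.cvtColor(d['image'],cv2.COLOR_RGB2HSV))
m=(((h<18)|(h>170))&(s>120)&(v>50)).astype(np.uint8)
_,l=cv2.connectedComponents(m);k=(l==l[200,310])|(l==l[112,310]); k[:80]=0
ys=np.where(k.any(1))[0];print(ys.min(),ys.max(),[(y,np.where(k[y])[0][[0,-1]].tolist()) for y in(105,140,180,220,250)])
mid=lambda y:np.where(k[y])[0][[0,-1]].mean()
A=onz(d,mid(115),115,.023);B=onz(d,mid(250),250,.023);w=A-B;yaw=np.arctan2(w[1],w[0])
top=onz(d,310,ys.min()+1,.04);bot=onz(d,310,ys.max(),.02)
print('yaw',yaw,'cap/foot ends',top,bot,'center',(top+bot)/2,np.hypot(*(top-bot)[:2]))
print(np.linalg.norm(A-B),A,B)
E
```

```text
98 263 [(105, [288, 332]), (140, [290, 330]), (180, [290, 329]), (220, [290, 329]), (250, [290, 327])]
yaw 0.6959445000178806 cap/foot ends [0.62657644 0.26588312 0.04      ] [0.5120667  0.16834412 0.02      ] center [0.56932157 0.21711362 0.03      ] 0.15042054284684436
0.12384187649501173 [0.61686509 0.25790011 0.023     ] [0.52182283 0.17850377 0.023     ]
```

Emit:
drive_tool --pt "0.42 5 12.5 0 -0.008" --pt "0.42 0 0 -30 0" --pt "0.42 0 0 -30 0" --pt "0.42 0 0 -30 0" --pt "0.42 0 0 -30 0" --pt "0.42 0 0 -30 0" --pt "0.42 0 0 0 0" --pt "0.42 0 0 0 0"

```text
clock: 2.53
position: [0.5668, 0.2145, 0.0977]
ee_rot: [2.95, 1.08, -0.006]
force: [0.9, 0.4, 1.2]
width: 0.579
gripper_force: 0.0
```

Emit:
drive_tool --pt "0.42 2 3 0 0" --pt "0.42 0 0 -15 0" --pt "0.42 0 0 -15 0" --pt "0.42 0 0 -15 0" --pt "0.42 0 0 -15 0" --pt "0.42 0 0 -10 0" --pt "0.42 0 0 -10 0" --pt "0.42 0 0 -6 0" --pt "0.42 0 0 0 0" --pt "0.42 0 0 0 0"

```text
clock: 3.37
position: [0.5702, 0.2184, 0.0132]
ee_rot: [-2.95, -1.08, -0.001]
force: [1.0, -0.4, 0.9]
width: 0.582
gripper_force: 0.0
```

Emit:
drive_tool --pt "0.42 -1 -1 -3 0" --pt "0.6 0 0 0 0" --pt "0.8 0 0 0 0" --pt "0.8 0 0 0 0" --pt "0.8 0 0 0 0" --pt "0.8 0 0 0 0" --pt "0.8 0 0 0 0" --pt "0.8 0 0 0 0" --pt "0.8 0 0 0 0" --grip_force 15

```text
clock: 4.12
position: [0.5691, 0.2171, 0.01]
ee_rot: [2.95, 1.08, 0.001]
force: [-0.6, -0.7, 4.9]
width: 0.435
gripper_force: 15.0
```

Emit:
drive_tool --pt "0.8 0 0 4 0" --pt "0.8 0 0 8 0" --pt "0.8 0 0 12 0" --pt "0.8 0 0 16 0" --pt "0.8 0 0 20 0" --pt "0.8 0 0 25 0" --pt "0.8 0 0 30 0" --pt "0.8 0 0 30 0" --pt "0.8 0 0 30 0" --pt "0.8 0 0 30 0" --pt "0.8 0 0 30 0" --pt "0.8 0 0 10 0" --pt "0.8 0 0 0 0"

```text
clock: 5.2
position: [0.57, 0.2182, 0.2586]
ee_rot: [-2.95, -1.08, -0.01]
force: [0.2, 0.1, -1.4]
width: 0.429
gripper_force: 15.0
```

```bash
python3 wr.py w2.png; python3 - <<'E'
from h import *
print(observe()['gripper_force'],observe()['force'])
d=load('w2.png');cv2.imwrite('pics/w2c.png',d['image'][:,:,::-1])
E
```

```text
5.2 [0.57   0.2182 0.2586] head 0.7019 0.4291881535773946 [ 0.2  0.1 -1.4] [-0.16  0.42 -0.43  1.54  0.18  1.21 -1.48]
14.995676279067993 [-0.55927805  0.51288746 -1.89841692]
```

View pics/w2.png

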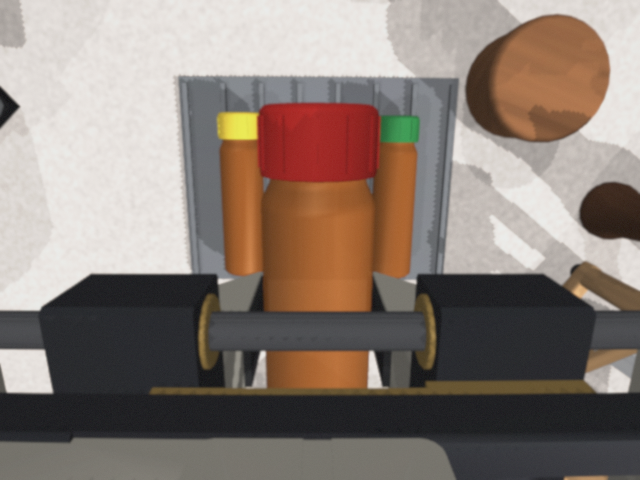

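The jar is held level, with the cap ahead at (318,140) and the neighbours undisturbed. Next I carry it towards the rack and measure the bay.

Emit:
drive_tool --pt "0.8 -7 -30 5 -0.06" --pt "0.8 -7 -30 5 -0.06" --pt "0.8 -7 -30 5 -0.06" --pt "0.8 -7 -30 5 -0.06" --pt "0.8 -7 -30 5 -0.06" --pt "0.8 -7 -30 0 -0.06" --pt "0.8 -7 -30 0 -0.06" --pt "0.8 -7 -30 0 -0.06" --pt "0.8 -7 -30 0 -0.06" --pt "0.8 -7 -30 0 -0.06" --pt "0.8 0 0 0 0" --pt "0.8 0 0 0 0" --pt "0.8 0 0 0 0"

```text
clock: 6.33
position: [0.4981, -0.0824, 0.2783]
ee_rot: [-3.137, -0.16, 0.004]
force: [0.1, 0.3, -2.2]
width: 0.434
gripper_force: 15.0
```

```bash
python3 wr.py w3.png
```

```text
6.3333 [ 0.4981 -0.0824  0.2783] head 0.1022 0.43360884579578324 [ 0.1  0.3 -2.2] [ 0.24  0.21 -0.22  1.77  0.05  1.17 -1.46]
```

View pics/w3.png

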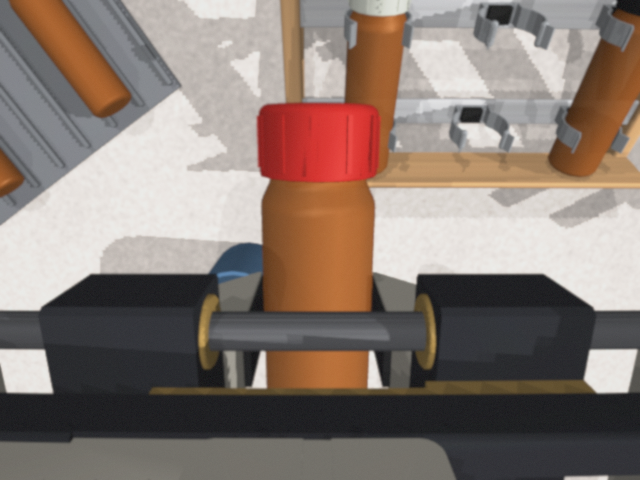

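The wrist view shows the bay's pads at (471,115) for the foot and (497,15) for the cap. The foot board is level in the picture, so the rack's heading matches the tool's at about 0.10 rad.

```bash
python3 - <<'E'
from h import *
from scipy.optimize import least_squares
W=load('w3.png');S=load('scene0.png');D=load('side0.png')
g=cv2.cvtColor(W['image'],cv2.COLOR_RGB2GRAY)
for x0,y0 in((471,115),(497,15)):
    m=(g[y0-14:y0+15,x0-20:x0+21]<45).astype(np.uint8);n,_,st,ce=cv2.connectedComponentsWithStats(m)
    k=1+np.argmax(st[1:,4]);print(st[k]+[x0-20,y0-14,0,0,0],ce[k]+[x0-20,y0-14])
def T(p,q): return R.from_euler('z',p[2]).apply(R.from_euler('y',-np.pi/6).apply(np.array(q)/1000))+[p[0],p[1],.105]
Wo=[(W,(-40,0,-20),(471,115)),(W,(40,0,-20),(497,15))]
O=[(S,(75,90,0),(235,238)),(S,(75,-90,0),(125.7,222.7)),(D,(75,90,0),(387,262.8)),(D,(75,-90,0),(447,365.8)),
     (S,(40,0,-20),(184.3,239.3)),(S,(-40,0,-20),(204.3,226)),(D,(40,0,-20),(400.7,327.3)),(D,(-40,0,-20),(355.3,356.7))]
for ob in(Wo,Wo*3+O):
    f=lambda p:np.concatenate([proj(d,T(p,q))-o for d,q,o in ob])
    r=least_squares(f,[.607,-.2,.1]);print(r.x.round(4),f(r.x)[:4].round(1))
a=onz(W,400,186,.08);b=onz(W,630,187,.08);print('board heading',np.arctan2(b[1]-a[1],b[0]-a[0])+np.pi/2,a,b)
for q in[(75,90,0),(-75,-90,0),(-40,-13.5,14),(-40,13.5,14),(-81,0,18)]:print(q,proj(W,T(r.x,q)).round(0))
E
```

```text
[461 109  20  12 217] [470.70506912 114.50230415]
[487   7  24  17 299] [499.35785953  13.44147157]
[ 0.6089 -0.2012  0.1242] [ 0.   0.5 -0.  -0.4]
[ 0.6086 -0.201   0.1078] [-0.8  0.8  0.7  0. ]
board heading 0.10244196012594009 [ 0.52052389 -0.15107681  0.08      ] [ 0.54081208 -0.34842922  0.08      ]
(75, 90, 0) [380. -34.]
(-75, -90, 0) [569. 164.]
(-40, -13.5, 14) [499. 138.]
(-40, 13.5, 14) [464. 138.]
(-81, 0, 18) [470. 182.]
```

Emit:
drive_tool --pt "0.8 20 -24 0 0" --pt "0.8 20 -24 0 0" --pt "0.8 20 -24 0 0" --pt "0.8 20 -24 0 0" --pt "0.8 19 -24 0 0" --pt "0.8 0 0 -15 0" --pt "0.8 0 0 -25 0" --pt "0.8 0 0 -25 0" --pt "0.8 0 0 -15 0" --pt "0.8 0 0 -10 0" --pt "0.8 0 0 0 0" --pt "0.8 0 0 0 0" --pt "0.8 0 0 0 0" --grip_force 8

```text
clock: 7.47
position: [0.5988, -0.2025, 0.1909]
ee_rot: [3.137, 0.161, 0.003]
force: [0.8, 0.1, -1.0]
width: 0.436
gripper_force: 8.0
```

Emit:
drive_tool --pt "0.8 -1 0 -12 0" --pt "0.8 0 0 -12 0" --pt "0.8 0 0 -10 0" --pt "0.8 0 0 -6 0" --pt "0.8 0 0 -4 0" --pt "0.8 0 0 0 0" --pt "0.8 0 0 0 0" --grip_force 6

```text
clock: 8.05
position: [0.597, -0.2029, 0.1458]
ee_rot: [-3.138, -0.16, 0.0]
force: [-0.0, 0.1, -1.2]
width: 0.435
gripper_force: 6.0
```

```bash
python3 - <<'E'
from h import *
a=snap('scene','s2.png')['image'][150:330,80:300];b=snap('side','d2.png')['image'][200:440,260:500]
a=cv2.resize(a,None,fx=1.8,fy=1.8);b=cv2.resize(b,(432,432));a=cv2.copyMakeBorder(a,0,432-a.shape[0],0,800-432-a.shape[1] if a.shape[1]<368 else 0,cv2.BORDER_CONSTANT)[:, :368]
cv2.imwrite('pics/v2.png',np.hstack([a,b])[:,:,::-1]);print(observe()['force'])
E
```

```text
[ 0.04924864  0.12464515 -0.91579629]
```

View pics/v2.png

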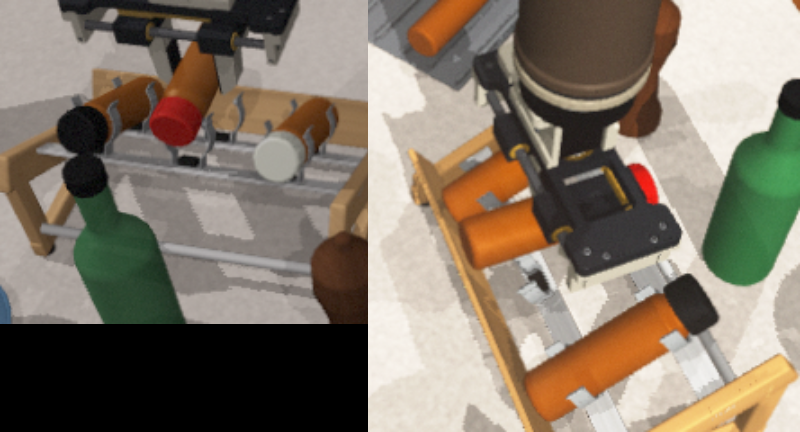

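The jar hangs level over the middle bay, between the black-capped and white-capped jars, with the clip fingers under it. I'll lower it gently while watching the force.

Emit:
drive_tool --pt "0.8 0 0 -3 0" --pt "0.8 0 0 -3 0" --pt "0.8 0 0 -2 0" --pt "0.8 0 0 -2 0" --pt "0.8 0 0 0 0" --pt "0.8 0 0 0 0"

```text
clock: 8.65
position: [0.5968, -0.203, 0.1356]
ee_rot: [3.137, 0.159, -0.0]
force: [1.0, -1.1, -1.6]
width: 0.432
gripper_force: 6.0
```

Emit:
drive_tool --pt "0.8 0 0 -2 0" --pt "0.8 0 0 -2 0" --pt "0.8 0 0 0 0" --pt "0.8 0 0 0 0"

```text
clock: 8.98
position: [0.5968, -0.2029, 0.1316]
ee_rot: [3.138, 0.16, -0.0]
force: [-0.0, -1.4, -1.6]
width: 0.436
gripper_force: 6.0
```

Emit:
drive_tool --pt "0.8 0 0 -2 0" --pt "0.8 0 0 -2 0" --pt "0.8 0 0 0 0" --pt "0.8 0 0 0 0"

```text
clock: 9.32
position: [0.5968, -0.2029, 0.1275]
ee_rot: [-3.137, -0.16, 0.001]
force: [-0.1, -0.4, -0.9]
width: 0.434
gripper_force: 6.0
```

```bash
python3 - <<'E'
from h import *
d=snap('wrist','w4.png');s=snap('scene','s3.png');sd=snap('side','d3.png')
o=observe();print(o['force'],o['ft_torque'])
for n,q in(('wrist',d),('scene',s),('side',sd),):
    h,ss,v=cv2.split(cv2.cvtColor(q['image'],cv2.COLOR_RGB2HSV))
    m=(((h<=3)|(h>=174))&(ss>170)&(v>60)).astype(np.uint8)
    nn,_,st,ce=cv2.connectedComponentsWithStats(m);k=1+np.argmax(st[1:,4]);print(n,st[k],ce[k])
    P=np.array(o['position'])+[0,0,.013]
    for p in(0,15,30):
        t=np.radians(p);ax=np.array([np.cos(t)*.9945,np.cos(t)*.105,np.sin(t)])
        print(p,proj(q,P+.075*ax).round(1),proj(q,P+.064*ax).round(1))
E
```

```text
[-0.04258068 -1.19999514 -0.43294901] [-0.12599139  0.08161001  0.00245014]
wrist [  247   101   145   129 15584] [318.36717146 163.33450975]
0 [315.3  99.4] [315.3 133.8]
15 [315.  105.2] [315.2 142.9]
30 [314.8 133.9] [315.  170.2]
scene [163 200  30  28 613] [177.58401305 213.30179445]
0 [175.5 231.7] [178.  226.5]
15 [173.6 221.6] [176.4 218. ]
30 [173.  209.5] [175.9 207.7]
side [397 291  21  27 238] [407.81092437 302.92857143]
0 [413.9 309.3] [407.  311.6]
15 [414.2 302. ] [407.1 305.5]
30 [411.1 296.1] [404.4 300.5]
```

View pics/w4.png

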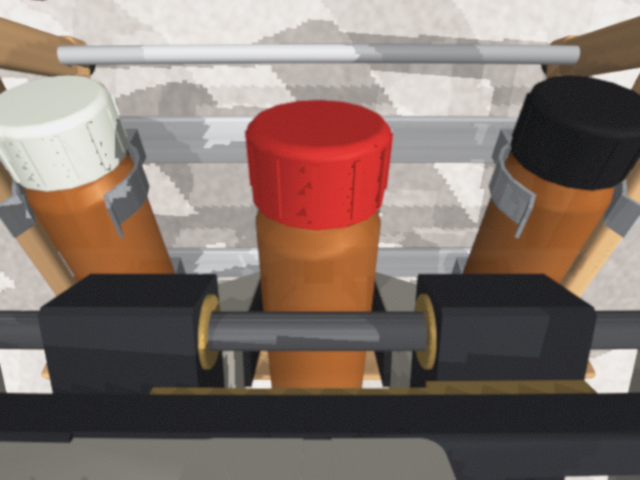

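The jar is pivoting easily in the grip. The cap is tilted up about 23° and centred between the white and black neighbours, with the cap top at (318,125).

Emit:
drive_tool --pt "0.8 0 0 -2 0" --pt "0.8 0 0 -2 0" --pt "0.8 0 0 -1.5 0" --pt "0.8 0 0 0 0" --pt "0.8 0 0 0 0"

```text
clock: 9.88
position: [0.5967, -0.2029, 0.1221]
ee_rot: [-3.137, -0.16, 0.001]
force: [-0.6, -0.8, -1.5]
width: 0.434
gripper_force: 6.0
```

```bash
cat > pitch.py <<'E'
from h import *
from scipy.optimize import least_squares
B=np.array([.6087,-.201,.105]);RB=(R.from_euler('z',.105)*R.from_euler('y',-np.pi/6)).as_matrix()
# fit jar (bay x, z of centre, tilt rel. to bay) to red-cap silhouette in side/scene via bounding box of red
t=np.linspace(0,2*np.pi,48)
def redmask(n):
    q=get_image(n);h,s,v=cv2.split(cv2.cvtColor(q['image'],cv2.COLOR_RGB2HSV))
    m=(((h<=4)|(h>=172))&(s>150)&(v>50)).astype(np.uint8)
    nn,l,st,ce=cv2.connectedComponentsWithStats(m);k=1+np.argmax(st[1:,4]);return q,l==k,st[k]
def hull(q,x,y,z,a):
    ax=np.array([np.cos(a),0,np.sin(a)]);up=np.array([-np.sin(a),0,np.cos(a)]);yy=np.array([0,1,0])
    P=[proj(q,B+RB@(np.array([x,y,z])/1000+l*ax+.02*(np.cos(k)*yy+np.sin(k)*up))) for l in(.053,.075) for k in t]
    m=np.zeros((480,640),np.uint8);cv2.fillConvexPoly(m,cv2.convexHull((np.array(P)*16).astype(np.int32)),1,shift=4);return m>0
def cost(views,p): return [round(float((m&(k:=hull(q,*p))).sum()/(m|k).sum()),2) for q,m,_ in views]
if __name__=='__main__':
    V=[redmask(n) for n in('scene','side')]
    print([v[2].tolist() for v in V])
    o=observe();print(o['clock'],o['position'].round(4),'bay TCP',(RB.T@(o['position']-B)*1e3).round(1),'F bay',(RB.T@o['force']).round(1),o['width'])
    from scipy.optimize import minimize
    best=max(((sum(cost(V,(x,0,z,np.radians(a)))),x,z,a) for x in range(-8,9,2) for z in range(-2,41,3) for a in range(-30,31,5)))
    r=minimize(lambda p:-sum(cost(V,(p[0],p[3],p[1],np.radians(p[2])))),[*best[1:],0],method='Nelder-Mead',options=dict(initial_simplex=[[best[1]+i,best[2]+j,best[3]+k,l] for i,j,k,l in((0,0,0,0),(3,0,0,0),(0,3,0,0),(0,0,5,0),(0,0,0,3))]))
    print('best x,z,tilt,y',r.x.round(1),-r.fun)
    for nm,p in dict(lips=(-6,0,30,0),capin=(-6,0,15,-.36),home=(0,0,0,0),home6=(-6,0,0,0)).items(): print(nm,cost(V,p))
E
python3 pitch.py
```

```text
[[164, 198, 29, 28, 619], [395, 291, 22, 27, 257]]
9.9833 [ 0.5968 -0.2028  0.1222] bay TCP [-1.9 -0.6 20.9] F bay [-0.9 -0.5 -1.2] 0.432724799589852
best x,z,tilt,y [ 2. 34. -5.  0.] 1.33
lips [0.84, 0.2]
capin [0.08, 0.14]
home [0.13, 0.29]
home6 [0.14, 0.21]
```

Emit:
drive_tool --pt "0.8 0 0 -1 0" --pt "0.8 0 0 -1 0" --pt "0.8 0 0 -1 0" --pt "0.8 0 0 0 0" --pt "0.8 0 0 0 0"

```text
clock: 10.4
position: [0.597, -0.2033, 0.1195]
ee_rot: [3.137, 0.159, 0.0]
force: [-1.0, -2.0, 2.3]
width: 0.431
gripper_force: 6.0
```

Emit:
drive_tool --pt "0.55 0 0 0 0" --pt "0.5 0 0 0 0" --pt "0.45 0 0 0 0" --pt "0.4 0 0 0 0" --pt "0.4 0 0 0 0" --pt "0.4 0 0 0 0" --pt "0.4 0 0 0 0" --pt "0.4 0 0 0 0"

```text
clock: 11.07
position: [0.5969, -0.2028, 0.1192]
ee_rot: [-3.137, -0.16, -0.0]
force: [-0.2, 0.2, -0.0]
width: 0.601
gripper_force: 0.0
```

```bash
python3 pitch.py
```

```text
[[166, 196, 29, 27, 604], [395, 294, 16, 24, 92]]
11.1667 [ 0.5969 -0.2028  0.1192] bay TCP [-3.2 -0.6 18.3] F bay [0.4 0.8 0.1] 0.5965664571016474
best x,z,tilt,y [-8. 37. -5.  0.] 1.03
lips [0.85, 0.16]
capin [0.04, 0.08]
home [0.08, 0.11]
home6 [0.09, 0.11]
```

The jar is resting on both pairs of lips. I'll rise, shut the fingers and come above the foot clip.

Emit:
drive_tool --pt "0.4 0 0 5 0" --pt "0.4 0 0 10 0" --pt "0.4 0 0 20 0" --pt "0.4 0 0 30 0" --pt "0.4 0 0 20 0" --pt "1 0 0 0 0" --pt "1 -12 -1 0 0" --pt "1 -13 -1 0 0" --pt "1 -13 -1 0 0" --pt "1 -12 -1.5 0 0" --pt "1 0 0 0 0" --pt "1 0 0 0 0" --pt "1 0 0 0 0" --pt "1 0 0 0 0" --pt "1 0 0 0 0" --grip_force 20

```text
clock: 12.42
position: [0.5476, -0.2071, 0.2042]
ee_rot: [-3.137, -0.161, -0.0]
force: [0.2, 0.0, 0.4]
width: 0.003
gripper_force: 0.0
```

```bash
python3 pitch.py
```

```text
[[166, 196, 29, 27, 597], [391, 294, 20, 32, 239]]
12.5167 [ 0.5473 -0.2071  0.2041] bay TCP [ -3.9   0.3 116.7] F bay [ 0.3 -0.1  0.8] 0.005671631739427285
best x,z,tilt,y [-5.7 39.2 -8.6 -0.8] 1.28
lips [0.85, 0.37]
capin [0.04, 0.25]
home [0.08, 0.27]
home6 [0.1, 0.29]
```

Emit:
drive_tool --pt "1 0 0 -15 0" --pt "1 0 0 -20 0" --pt "1 0 0 -15 0" --pt "1 0 0 -10 0" --pt "1 0 0 -4 0" --pt "1 0 0 0 0" --pt "1 0 0 0 0"

```text
clock: 13.1
position: [0.5473, -0.2074, 0.1407]
ee_rot: [3.137, 0.16, 0.001]
force: [-0.2, -0.8, -0.3]
width: 0.005
gripper_force: 0.0
```

Emit:
drive_tool --pt "1 1 0.1 -1.73 0" --pt "1 1 0.1 -1.73 0" --pt "1 1 0.1 -1.73 0" --pt "1 0 0 0 0"

```text
clock: 13.43
position: [0.5503, -0.207, 0.1351]
ee_rot: [3.137, 0.16, 0.001]
force: [-0.6, 0.1, 0.5]
width: 0.007
gripper_force: 0.2
```

Emit:
drive_tool --pt "1 1 0.1 -1.73 0" --pt "1 1 0.1 -1.73 0" --pt "1 0 0 0 0"

```text
clock: 13.68
position: [0.5514, -0.207, 0.1316]
ee_rot: [3.137, 0.159, -0.002]
force: [-2.8, 0.8, 3.9]
width: 0.003
gripper_force: 2.5
```

Emit:
drive_tool --pt "1 1 0.1 -1.73 0" --pt "1 0 0 0 0"

```text
clock: 13.85
position: [0.552, -0.207, 0.1299]
ee_rot: [3.137, 0.159, -0.003]
force: [-4.8, -0.6, 4.2]
width: 0.003
gripper_force: 3.2
```

Emit:
drive_tool --pt "1 1 0.1 -1.73 0" --pt "1 1 0.1 -1.73 0" --pt "1 0 0 0 0"

```text
clock: 14.1
position: [0.5533, -0.2069, 0.1264]
ee_rot: [3.138, 0.159, -0.005]
force: [-5.4, 0.4, 5.7]
width: 0.005
gripper_force: 3.6
```

Emit:
drive_tool --pt "1 1 0.1 -1.73 0" --pt "1 1 0.1 -1.73 0" --pt "1 0 0 0 0"

```text
clock: 14.35
position: [0.555, -0.2067, 0.1227]
ee_rot: [-3.138, -0.159, 0.005]
force: [-5.2, -0.8, 2.8]
width: 0.004
gripper_force: 2.9
```

Emit:
drive_tool --pt "1 1 0.1 -1.73 0" --pt "1 1 0.1 -1.73 0" --pt "1 0 0 0 0"

```text
clock: 14.6
position: [0.5577, -0.2064, 0.119]
ee_rot: [-3.137, -0.159, 0.004]
force: [-1.5, -0.2, 1.1]
width: 0.006
gripper_force: 0.9
```

```bash
sed -i 's/range(-30,31,5)/range(-30,31,3)/' pitch.py; cat >> pitch.py <<'E'
    for a in(-21,0,10,15,21): print('foot-in tilt',a,cost(V,(-4,0,15 if abs(a)>18 else 30-abs(a)*.7,np.radians(a))))
E
python3 pitch.py
```

```text
[[166, 194, 29, 26, 588], [380, 293, 31, 32, 636]]
14.7 [ 0.5585 -0.2062  0.1192] bay TCP [-36.6   0.1  37.6] F bay [-1.1 -0.3  1.2] 0.004474124560231569
best x,z,tilt,y [-7.8 23.4  9.7 -1.5] 1.77
lips [0.73, 0.76]
capin [0.01, 0.33]
home [0.04, 0.23]
home6 [0.05, 0.35]
foot-in tilt -21 [0.01, 0.3]
foot-in tilt 0 [0.7, 0.65]
foot-in tilt 10 [0.84, 0.71]
foot-in tilt 15 [0.84, 0.76]
foot-in tilt 21 [0.79, 0.74]
```

Emit:
drive_tool --pt "1 1 0.1 -1.73 0" --pt "1 1 0.1 -1.73 0" --pt "1 0 0 0 0"

```text
clock: 14.95
position: [0.5614, -0.2059, 0.1161]
ee_rot: [3.137, 0.16, 0.001]
force: [-2.4, -0.4, 4.5]
width: 0.005
gripper_force: 2.3
```

Emit:
drive_tool --pt "1 1 0.1 -1.73 0" --pt "1 0 0 0 0"

```text
clock: 15.12
position: [0.5623, -0.2062, 0.1155]
ee_rot: [3.137, 0.159, 0.001]
force: [-6.6, -0.3, 14.5]
width: 0.003
gripper_force: 6.8
```

Emit:
drive_tool --pt "1 1 0.1 -1.73 0" --pt "1 0 0 0 0"

```text
clock: 15.28
position: [0.5632, -0.2065, 0.1149]
ee_rot: [3.136, 0.159, 0.002]
force: [-10.7, 0.1, 25.6]
width: 0.006
gripper_force: 11.9
```

```bash
python3 pitch.py
```

```text
[[166, 193, 29, 26, 594], [379, 293, 32, 32, 670]]
15.3833 [ 0.5632 -0.2066  0.115 ] bay TCP [-34.7  -0.8  31.5] F bay [ 3.3  1.4 26. ] 0.0036357044770952774
best x,z,tilt,y [-7.5 22.  12.5 -1.3] 1.79
lips [0.65, 0.74]
capin [0.0, 0.31]
home [0.03, 0.22]
home6 [0.04, 0.34]
foot-in tilt -21 [0.0, 0.28]
foot-in tilt 0 [0.63, 0.64]
foot-in tilt 10 [0.8, 0.71]
foot-in tilt 15 [0.85, 0.77]
foot-in tilt 21 [0.85, 0.8]
```

The force rose stiffly, so the foot is on its pad. I'll back off and go to the cap clip.

Emit:
drive_tool --pt "1 0 0 4 0" --pt "1 0 0 10 0" --pt "1 0 0 25 0" --pt "1 0 0 30 0" --pt "1 13 1.5 0 0" --pt "1 13 1.5 0 0" --pt "1 12 1.5 0 0" --pt "1 0 0 0 0" --pt "1 0 0 0 0"

```text
clock: 16.13
position: [0.6014, -0.2008, 0.1816]
ee_rot: [-3.137, -0.161, -0.001]
force: [0.0, -0.6, -0.6]
width: 0.008
gripper_force: 0.0
```

```bash
python3 pitch.py
```

```text
[[167, 193, 29, 26, 597], [386, 293, 18, 11, 103]]
16.2333 [ 0.6003 -0.2014  0.1815] bay TCP [31.   0.5 70.4] F bay [0.4 0.2 0.1] 0.004281365462775133
best x,z,tilt,y [-6. 40. -3.  0.] 1.01
lips [0.65, 0.17]
capin [0.0, 0.0]
home [0.03, 0.01]
home6 [0.04, 0.01]
foot-in tilt -21 [0.0, 0.0]
foot-in tilt 0 [0.62, 0.17]
foot-in tilt 10 [0.79, 0.15]
foot-in tilt 15 [0.86, 0.14]
foot-in tilt 21 [0.86, 0.13]
```

Emit:
drive_tool --pt "1 1 0 -6 0" --pt "1 0 0 -6 0" --pt "1 0 0 -3 0" --pt "1 0 0 0 0" --pt "1 0 0 0 0"

```text
clock: 16.65
position: [0.6015, -0.2013, 0.1661]
ee_rot: [-3.137, -0.159, 0.001]
force: [-0.2, 0.0, -0.3]
width: 0.006
gripper_force: 0.0
```

Emit:
drive_tool --pt "1 1 0.1 -1.73 0" --pt "1 1 0.1 -1.73 0" --pt "1 0 0 0 0"

```text
clock: 16.9
position: [0.6044, -0.2012, 0.1635]
ee_rot: [3.137, 0.16, 0.001]
force: [-0.5, 0.7, 3.0]
width: 0.002
gripper_force: 1.1
```

Emit:
drive_tool --pt "1 1 0.1 -1.73 0" --pt "1 1 0.1 -1.73 0" --pt "1 0 0 0 0"

```text
clock: 17.15
position: [0.6066, -0.201, 0.1603]
ee_rot: [3.137, 0.16, 0.002]
force: [-0.1, -0.5, 3.5]
width: 0.004
gripper_force: 1.3
```

Emit:
drive_tool --pt "1 0 0 -1.8 0" --pt "1 0 0 -1.8 0" --pt "1 0 0 0 0"

```text
clock: 17.4
position: [0.6065, -0.201, 0.1567]
ee_rot: [3.137, 0.16, 0.002]
force: [-0.4, 0.4, 4.3]
width: 0.003
gripper_force: 1.7
```

Emit:
drive_tool --pt "1 0 0 -1.8 0" --pt "1 0 0 -1.8 0" --pt "1 0 0 0 0"

```text
clock: 17.65
position: [0.607, -0.201, 0.1536]
ee_rot: [3.137, 0.16, 0.004]
force: [-0.2, 0.2, 4.6]
width: 0.007
gripper_force: 2.1
```

Emit:
drive_tool --pt "1 1 0.1 -1.73 0" --pt "1 0 0 0 0"

```text
clock: 17.82
position: [0.6079, -0.2008, 0.1517]
ee_rot: [3.137, 0.16, 0.004]
force: [-0.0, 0.5, 4.1]
width: 0.007
gripper_force: 1.5
```

Emit:
drive_tool --pt "1 1 0.1 -1.73 0" --pt "1 1 0.1 -1.73 0" --pt "1 0 0 0 0"

```text
clock: 18.07
position: [0.6099, -0.2005, 0.1479]
ee_rot: [3.137, 0.16, 0.003]
force: [-0.5, -0.0, 0.4]
width: 0.006
gripper_force: 0.5
```

Emit:
drive_tool --pt "1 1 0.1 -1.73 0" --pt "1 1 0.1 -1.73 0" --pt "1 0 0 0 0"

```text
clock: 18.32
position: [0.611, -0.2002, 0.1434]
ee_rot: [-3.137, -0.16, 0.0]
force: [0.1, 0.5, 0.0]
width: 0.003
gripper_force: 0.0
```

```bash
python3 pitch.py
```

```text
[[166, 213, 29, 28, 564], [394, 305, 19, 15, 160]]
18.4167 [ 0.6105 -0.2002  0.1432] bay TCP [20.8  0.6 32.2] F bay [-1.4 -0.1  0.2] 0.007230525003095224
best x,z,tilt,y [-6.3 16.7 -9.4  1.4] 1.12
lips [0.19, 0.27]
capin [0.49, 0.27]
home [0.63, 0.23]
home6 [0.71, 0.28]
foot-in tilt -21 [0.46, 0.26]
foot-in tilt 0 [0.2, 0.27]
foot-in tilt 10 [0.12, 0.23]
foot-in tilt 15 [0.09, 0.22]
foot-in tilt 21 [0.07, 0.19]
```

Cap end snapped in and the force dropped to zero. I'll clear the view and check.

Emit:
drive_tool --pt "1 0 0 10 0" --pt "1 0 0 30 0" --pt "1 -20 0 35 0" --pt "1 -35 0 20 0" --pt "1 -35 0 10 0" --pt "1 -35 0 0 0" --pt "1 -35 0 0 0" --pt "1 -35 0 0 0" --pt "1 0 0 0 0" --pt "1 0 0 0 0"

```text
clock: 19.25
position: [0.4145, -0.2007, 0.2498]
ee_rot: [3.137, 0.157, 0.001]
force: [1.1, -0.2, -0.6]
width: 0.008
gripper_force: 0.0
```

```bash
cat >> pitch.py <<'E'
    for nm,p in dict(capin=(-4,0,15,-.36),capin6=(-6,0,15,-.36),t10=(-4,0,7,-.18),t_10=(-4,0,7,.18),h0=(0,0,0,0),h3=(-3,0,0,0),h6=(-6,0,0,0),h8=(-8,0,0,0),y2=(-4,2,0,0),ym2=(-4,-2,0,0)).items():print(nm,cost(V,p))
E
python3 pitch.py
python3 - <<'E'
# whole jar silhouettes: middle bay amber+red vs hypotheses, side view
from pitch import *
q=get_image('side');h,s,v=cv2.split(cv2.cvtColor(q['image'],cv2.COLOR_RGB2HSV))
m=((h<18)|(h>172))&(s>150)&(v>50)
def full(x,y,z,a):
    ax=np.array([np.cos(a),0,np.sin(a)]);up=np.array([-np.sin(a),0,np.cos(a)]);yy=np.array([0,1,0])
    P=[proj(q,B+RB@(np.array([x,y,z])/1000+l*ax+.02*(np.cos(k)*yy+np.sin(k)*up))) for l in(-.075,.075) for k in t]
    M=np.zeros((480,640),np.uint8);cv2.fillConvexPoly(M,cv2.convexHull((np.array(P)*16).astype(np.int32)),1,shift=4);return M>0
roi=np.zeros_like(m)
for p in[(-4,0,0,0),(-4,0,15,-.36),(-6,0,30,0)]: roi|=full(*p)
mm=m&roi
for nm,p in dict(home=(-4,0,0,0),h0=(0,0,0,0),h6=(-6,0,0,0),capin=(-4,0,15,-.36),t5=(-4,0,4,-.1),lips=(-6,0,30,0)).items():
    k=full(*p);print(nm,(mm&k).sum()/(mm|k).sum())
# neighbour white-capped for reference
for y in(90,-90):
    for x in(-6,-3,0):
        k=full(x,y,0,0);print(y,x,round((m&k).sum()/k.sum(),3))
E
```

```text
[[166, 215, 29, 28, 591], [392, 301, 27, 31, 498]]
19.35 [ 0.4169 -0.2004  0.2496] bay TCP [-92.9  20.7 220.6] F bay [ 0.2  0.2 -0.4] 0.002699542364946113
best x,z,tilt,y [ -6.   12.1 -12.1  -0.3] 1.77
lips [0.12, 0.39]
capin [0.67, 0.77]
home [0.8, 0.55]
home6 [0.86, 0.86]
foot-in tilt -21 [0.64, 0.78]
foot-in tilt 0 [0.13, 0.42]
foot-in tilt 10 [0.07, 0.33]
foot-in tilt 15 [0.05, 0.3]
foot-in tilt 21 [0.03, 0.26]
capin [0.65, 0.79]
capin6 [0.67, 0.77]
t10 [0.73, 0.79]
t_10 [0.33, 0.5]
h0 [0.8, 0.55]
h3 [0.84, 0.7]
h6 [0.86, 0.86]
h8 [0.85, 0.83]
y2 [0.84, 0.7]
ym2 [0.81, 0.79]
home 0.8299212598425196
h0 0.7898952556993223
h6 0.8287778825007854
capin 0.6114457831325302
t5 0.7698388567953786
lips 0.4359469240048251
90 -6 0.682
90 -3 0.679
90 0 0.673
-90 -6 0.693
-90 -3 0.694
-90 0 0.69
```

```bash
python3 -c "
from cell import arm,observe
print(observe()['force'].round(1),arm.sign_off())"
```

```text
the job is handed in; nothing more can be done
[ 0.  -0.7 -0.5] None
```

The red-capped jar is in the middle bay, cap up the slope and released: foot clip snapped first, then the cap clip. In the last camera check it lay flat on the slope, about 6 mm below the bay's centre, against the foot board. I pressed on it with up to about 28 N once the foot was on its pad, then signed off at 19 s; no verdict came back.

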